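# Find the balance point of a cabinet light bar and clip its hanger there

### The arm

A 6-joint arm with a two-finger parallel gripper is mounted at the origin on the work surface. World frame = base frame: x ahead of the robot, y to its left, z up, the work surface at z = 0. Lengths are in m, angles in degrees, forces in N, time in s.
With the tool pointing down it reaches from about 0.375 to 0.9 m from the base axis. Payload 3.1 kg.
Tool frame: the origin (TCP) lies on the centre line of the jaws, within the pads' length; the fingertips stand 25 mm ahead of it and the grasp point (between the pads) lies 6 mm ahead of it; z points along the fingers, y is the line along which they close (so a half turn about z gives the same grasp; the last joint's range is limited). The gripper opens to 87 mm and grips with 3 to 60 N. Pads are 19 mm wide; open, the fingers measure 117 mm over their backs; the gripper's body (75 mm by 190 mm) begins 51 mm behind the grasp point.
Start: joints at [58.7, 30.224, 82.088, -0, 67.689, -10.227], TCP at [0.225, 0.583, 0.248] pointing down, gripper open.
Joint ranges: [-176.69, 176.69], [-43.24, 126.21], [12.49, 139.97], [-82, 262], [0, 151.66], [-163.58, 163.58]. Speed limits (degrees/s): [159.86, 159.86, 180, 180, 180, 180].

### API

Orientations are given as a 3x3 rotation matrix whose columns are the frame's x, y, z axes.
In Python, from rig import bot, cams, models gives the robot as it stands. The module is installed in compiled form; this text tells all that it offers.
- The arm moves only by the shell command python3 -m handwheel 'ROWS' [OPENING]. ROWS is JSON, a list of rows, each a list of 6 numbers: the shift along the world's x, y, z each as a share of 1 m, from -1 to 1, then the turn, a rotation vector about the world's x, y, z each as a share of 2 rad, from -1 to 1. In form: [[dx, dy, dz, wx, wy, wz], ...]. A call has exactly 8 rows; each row is the pose to reach, as a shift and turn from the pose commanded when the call began; what a row does not reach only later rows make up. A row lasts 1/12 s, in which the tool goes at most 41.7 mm and 7.16 degrees, less where a joint would pass 70% of its speed; a pose out of reach is approached as far as the arm can. A call with a number of a shift or a turn outside -1 to 1 is refused whole. A call with a gripper value outside its range is refused whole. OPENING is the opening, from -1 (shut) to 1 (fully open), so that 0 is half open, set as the call begins (- or left out, the last holds). The fingers move at their own pace and stop on an object; the grip force is fixed at half the most. Time passes only in rows, so rows that repeat a pose let the fingers close, or fill a call up. It gives the time, the measured TCP pose, the force, the opening and the grip force at its end, in the units of the state.
- bot.read_state(): the state, without advancing time (a new reading comes with each control period).
- cams.capture(name): name is "side" or "top"; returns (picture, depth): 400x640x3 uint8, blue, green, red; 400x640 float32, m along the optical axis (not along the pixel's ray), 0 where there is no reading.
- cams.calibration(name): a dict with "mtx" (3x3 intrinsics, pixels), "dist_coeffs" ([k1, k2, p1, p2, k3] as OpenCV has them; the pictures are not rectified), "R" (3x3) and "t" (3): a world point X has camera coordinates R X + t. Camera axes: x right, y down, z forward; pixel columns grow to the right and rows downward; lengths in m; the calibration is good to about 2 mm. A picture is of the moment at which its call begins. calibration takes no time and is no camera call.
- bot.hand_in(): hands the job in; it is judged then, once.
Trained networks look in the newest picture that a camera, given by its name, has taken for a name from the list of things; names that differ only in an ending like _2 or _b are one class to them, and where a whole thing is asked for, a point or a joint stands for the part that bears it (a point fixed in the world has none). Each returns a list of dicts, best first, with "conf" (0 to 1); they miss things now and then, are a little off and sometimes report something else, mostly with a low value. They report only what shows in the picture. A call takes as long as a camera call.
- models.spot_in(query, camera): "position" ([column, row] in pixels, amid what is visible of it).
- models.tip_of(query, camera): "position" ([column, row] in pixels: a listed point, or the origin of a listed thing).
The state is a dict: "time_s": time; "joint_positions": joint angles; "qvel": joint speeds; "tau": joint torques, N m; "position": TCP position; "tcp_rot": TCP orientation; "force": force on the tool from outside, world axes, zero at the start; "moment": the same for the moment, N m; "opening": opening from 0.0 (shut) to 1.0 (fully open); "grasp_force": force on a finger pad.
Only numpy, scipy, OpenCV 4.12 (cv2) and the standard library are available. Lean on these libraries where they do the work, as an engineer would, in place of code of your own. Each camera call takes 0.05 s, during which the arm holds its last target. There are 200 camera calls.

### The job

The rechargeable light bar has to hang level from one hanger clip, but its batteries make it heavier on one side. Without lifting it off, slide it lengthwise across the handle of the wooden lid until its low end tips up and it stays balanced level on the handle by itself. Then press the red hanger clip fully home onto the bar right above the handle, gently enough not to strain or tip the bar, and leave the other things alone.

Things in the scene. Friction and masses are not known exactly. Their poses are not given: they have to be found in the camera images.
- lid: Round pale wooden pot lid, 280 mm across, 22 mm thick, lying level and firm on a small cork trivet (its underside 1 to 9 mm above the shelf); it does not shift. One straight darker batten across its middle is the handle. Origin: centre of the lid's underside. y axis along the handle, x across it, z up.
- lid_handle (a point): Middle of the handle's flat top, 34 mm above the lid's underside. The handle is 200 mm long, 16 mm wide, 12 mm high above the lid. An untouched bar lies level on it when its balance point is over this 16 mm; otherwise one side drops on the lid's rim. It may rock for a second or two before it rests.
- light: Light bar, aluminium back up, black end caps: 380 long, 24 wide, 18 mm high, 0.2 to 0.6 kg. Origin: middle of length and width, on the underside; x along its length, z up. It starts across the handle with x within 0.1 rad of the lid's x, its -x end low, tilted about 0.09 rad. Hidden batteries put the balance point up to 45 mm either side of the middle. Never press it down with over 20 N.
- light_end (a point): Centre of the flat face (24 wide, 18 mm high) of the bar's -x end, the one that starts low: its lower edge is then 9 to 24 mm above the shelf, outside the lid's rim, and free to be pushed. It faces -x of the bar. A finger left against it rubs and can keep the bar from tipping.
- clip: Red spring clip, 52 mm tall, about 65 g, standing on its two jaws (one each side in y, 14 mm deep, 26 mm long in x). Origin: centre of its underside, between the jaw tips; z up. The bar goes between the jaws along the clip's x, either way round. The flared mouth is 28 mm wide, the gap above it 20 mm: it must be pushed straight down over the 24 mm bar against springs, 4 to 8 N.
- clip_post (a point): Centre of the clip's upright round black post: 22 mm across, from 18 to 52 mm above the clip's origin; this point is at 37 mm. Under the post is a red bridge, 26 (x) by 34 mm (y). Under the bridge a 2 mm springy foam pad, its face 11.5 mm above the clip's origin. Clip fully home: the pad bears on the bar's back, the clip's origin 4.5 to 6.5 mm above the bar's underside; there the push climbs 4 N per mm. About 10 N is plenty.
- bowl: White ceramic rice bowl, 112 mm across, 60 mm high; bystander. Origin: centre of its underside.
- box_side: Glass meal container with red lid, 130 x 180 x 60 mm; bystander. Origin: centre of its underside.
- spoon: Steel spoon 185 mm long lying beyond the lid; bystander. Origin under its middle.
- mug: Blue ceramic mug, 80 mm across, 85 mm high; bystander. Origin: centre of its underside.
- adapter: White charger plug, 36 x 36 x 42 mm; bystander. Origin: centre of its underside. It and the clip may stand on either side.
- jar: Amber glass jar with steel cap, 64 mm across, 100 mm high; bystander. Origin: centre of its underside.

How it is judged:
By the outcome, as a careful person would: the job done as asked, in the order asked, and still so for the second after the job is handed in, with the robot touching nothing.
It also fails if it takes over 72 s, if anything falls off the work surface, if the arm or the gripper's body presses on something with over 40 N, if the wrist force passes 120 N, or if a joint passes its speed limit or range.

## Working session

There is one attempt and no reset: what is moved stays moved. The work goes in short steps, Python scripts to look and compute and a shell command to move; the robot and the scene stay as the last step left them, time stands still between calls to the robot, and variables do not carry over. Pictures are saved under pics/ and viewed, at most 12 in all, crops included, and the job is handed in when it is done.

```bash
mkdir -p pics; cat > h.py <<'E'
import numpy as np, cv2
from rig import bot, cams, models
def px2w(cam, uv, depth=None, z=None):
    c=cams.calibration(cam); K=np.array(c['mtx'],float); R=np.array(c['R']); t=np.array(c['t']).ravel()
    n=cv2.undistortPoints(np.array([[uv]],float),K,np.array(c['dist_coeffs'],float))[0,0]
    r=np.array([n[0],n[1],1.])
    o=-R.T@t; d=R.T@r
    s=depth if depth is not None else (z-o[2])/d[2]
    return o+s*d
def ray(cam,uv):
    o=px2w(cam,uv,depth=0.); d=px2w(cam,uv,depth=1.)-o; return o,d
def tri(a,b):
    (o1,d1),(o2,d2)=a,b
    s=np.linalg.lstsq(np.c_[d1,-d2],o2-o1,rcond=None)[0]
    p,q=o1+s[0]*d1,o2+s[1]*d2
    return (p+q)/2,np.linalg.norm(p-q)
def cloud(cam,depth):
    c=cams.calibration(cam); K=np.array(c['mtx'],float); R=np.array(c['R']); t=np.array(c['t']).ravel()
    v,u=np.mgrid[:400,:640]; uv=np.stack([u,v],-1).reshape(-1,1,2).astype(float)
    n=cv2.undistortPoints(uv,K,np.array(c['dist_coeffs'],float)).reshape(400,640,2)
    P=np.dstack([n,np.ones((400,640))])*depth[...,None]
    return (P-t)@R
E
python3 - <<'E'
from h import *
np.set_printoptions(precision=4,suppress=True)
for c in("side","top"):
    p,d=cams.capture(c); cv2.imwrite(f"pics/{c}0.png",p); np.save(f"{c}0.npy",d)
R={}
for q in["lid_handle","light","light_end","clip_post","clip","bowl","box_side","mug","jar","adapter","spoon"]:
    for c in("top","side"):
        r=models.tip_of(q,c); R[q,c]=r
        print(q,c,[(np.round(x["position"],1),round(x["conf"],2)) for x in r[:2]])
    if R[q,"top"] and R[q,"side"]: print("   ",tri(ray("top",R[q,"top"][0]["position"]),ray("side",R[q,"side"][0]["position"])))
print(bot.read_state())
E
```

```text
lid_handle top [(array([307.6, 215.1]), 0.69)]
lid_handle side [(array([312.2, 192.3]), 0.87)]
    (array([0.5396, 0.0392, 0.0417]), np.float64(0.015324379970608072))
light top [(array([332.4, 213.3]), 0.69)]
light side [(array([306.8, 206.2]), 0.82)]
    (array([ 0.5343, -0.0349,  0.0347]), np.float64(0.010656158221525065))
light_end top [(array([396.2, 213.4]), 0.91), (array([330.1, 213.8]), 0.74)]
light_end side [(array([313.1, 245.3]), 0.93), (array([262. , 258.5]), 0.54)]
    (array([ 0.5451, -0.2259,  0.0234]), np.float64(0.0006434946765801297))
clip_post top [(array([225.4, 265.7]), 0.66)]
clip_post side [(array([308.6, 203.5]), 0.71), (array([270.7, 162.8]), 0.68)]
    (array([ 0.4516,  0.3152, -0.1582]), np.float64(0.1567042917555315))
clip top [(array([229.2, 261.9]), 0.48)]
clip side [(array([271.1, 171. ]), 0.48)]
    (array([0.3904, 0.2685, 0.0172]), np.float64(0.0016408641570503939))
bowl top [(array([466.8, 186.2]), 0.76)]
bowl side [(array([259.3, 310.8]), 0.64)]
    (array([ 0.528 , -0.4527,  0.0572]), np.float64(0.20254668047769098))
box_side top [(array([165.5, 248
[... 713 characters left out ...]
ay([323.4, 141.6]), 0.55)]
spoon side [(array([381. , 208.3]), 0.69)]
    (array([ 0.651 ,  0.4966, -0.2573]), np.float64(0.442360382002304))
{'time_s': 1.2, 'joint_positions': array([ 58.6982,  30.2235,  82.0873,   0.0013,  67.6886, -10.2255]), 'qvel': array([-0.0826,  0.0169, -0.0339, -0.0242,  0.0289, -0.1005]), 'tau': array([  0.0002, -44.0026, -17.6988,   0.0635,   0.0504,  -0.    ]), 'position': array([0.2247, 0.5832, 0.2476]), 'tcp_rot': array([[-0.9331,  0.3596, -0.    ],
       [ 0.3596,  0.9331,  0.    ],
       [ 0.    ,  0.    , -1.    ]]), 'force': array([-0.095 ,  0.2154, -0.1784]), 'moment': array([ 0.0063, -0.02  , -0.0564]), 'grasp_force': 0.0, 'opening': 1.0017882317875475}
```

View pics/top0.png

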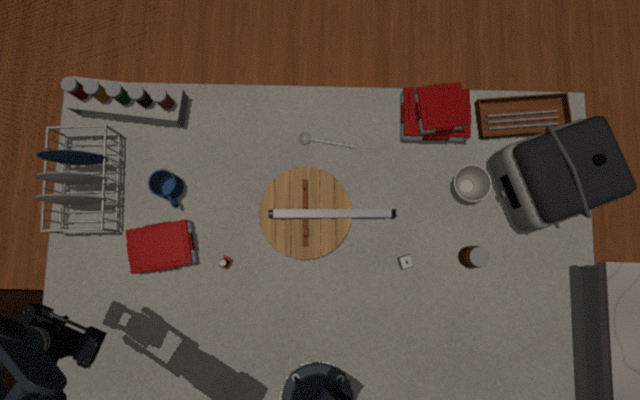

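View pics/side0.png

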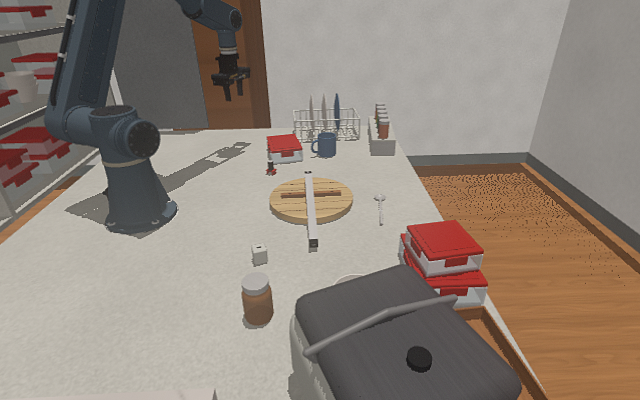

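The top view shows the bar at row 213, columns 268–396, with its low end on the right at about (396, 213), which is world −y. The handle is at column 306, the clip at (225, 263) and the adapter at (405, 262). In the side view the bar's low end is at (313, 245) and the clip at (271, 170).

```bash
python3 - <<'E'
from h import *
np.set_printoptions(precision=4,suppress=True)
p=cv2.imread("pics/top0.png");d=np.load("top0.npy");P=cloud("top",d)
s=cv2.imread("pics/side0.png");ds=np.load("side0.npy");S=cloud("side",ds)
hsv=cv2.cvtColor(p,cv2.COLOR_BGR2HSV)
def reg(P,lo,hi): return np.all((P>lo)&(P<hi),-1)
print("table z",np.median(P[300:330,300:340,2]), np.median(S[270:300,150:200,2]))
# bar: gray pixels in window
win=np.zeros((400,640),bool);win[200:225,255:405]=1
m=win&(hsv[...,1]<40)&(hsv[...,2]>120)&(P[...,2]>0.02)
ys=P[m]; 
for a in np.arange(-.24,.18,.04):
    k=m&(P[...,1]>a)&(P[...,1]<a+.04)
    if k.sum()>5: print(a,k.sum(),P[k].mean(0),P[k][:,0].min(),P[k][:,0].max())
print("bar y range (alu)",ys[:,1].min(),ys[:,1].max())
# lid top height, centre
hs=hsv
wood=(hs[...,0]>8)&(hs[...,0]<28)&(hs[...,1]>60); lidm=np.zeros((400,640),bool);lidm[160:265,255:358]=1
L=lidm&wood&(np.abs(P[...,2]-.027)<.02)
(c,r)=cv2.minEnclosingCircle(P[L][:,:2].astype(np.float32)); print("lid",c,r,np.median(P[L][:,2]))
H=lidm&wood&(hs[...,2]<105)&(P[...,2]>.02)
print("handle n",H.sum()); q=P[H]; print(q.mean(0),q.min(0),q.max(0),np.polyfit(q[:,0],q[:,1],1), np.median(q[:,2]))
# clip
for nm,Q in(("top",P),("side",S)):
    k=reg(Q,[.33,.22,.008],[.45,.33,.08]); print(nm,k.sum(),Q[k].mean(0),Q[k].min(0),Q[k].max(0))
    k=reg(Q,[.33,.22,.04],[.45,.33,.08]); print("  post",k.sum(),Q[k].mean(0) if k.any() else 0)
a=cv2.resize(p[235:285,195:255],None,fx=6,fy=6,interpolation=2)
b=cv2.resize(s[145:195,240:300],None,fx=6,fy=6,interpolation=2)
c=cv2.resize(p[160:270,250:405],None,fx=4.64,fy=2.6,interpolation=2)[:286,:720]
cv2.imwrite("pics/c1.png",np.vstack([np.hstack([a,b]),c]))
E
```

```text
table z -0.0013873590544683104 0.0016606644790139614
-0.24 19 [ 0.5477 -0.2033  0.0299] 0.5382554879701705 0.5566718204467679
-0.19999999999999998 88 [ 0.547  -0.1791  0.0329] 0.5374295940557853 0.5569690686478109
-0.15999999999999998 91 [ 0.5457 -0.1399  0.0366] 0.536049731041965 0.5553667199210746
-0.11999999999999997 104 [ 0.5429 -0.0997  0.0405] 0.5318413672215504 0.5540038264471151
-0.07999999999999996 90 [ 0.5403 -0.0597  0.0438] 0.5305688288772211 0.552129783626913
-0.03999999999999995 101 [ 0.5392 -0.0199  0.0479] 0.5291356125738175 0.5514221080349782
5.551115123125783e-17 103 [0.5285 0.019  0.149 ] 0.4144668352694777 0.5503837608054122
0.040000000000000036 103 [0.537  0.0588 0.055 ] 0.5269525884789072 0.5489023565971188
0.08000000000000007 100 [0.5353 0.0997 0.0588] 0.525620897169363 0.5469260641750423
0.1200000000000001 48 [0.5349 0.1297 0.0615] 0.5249743478274339 0.5458625196379334
bar y range (alu) -0.2070040009550365 0.1389374631646544
lid (0.5428638458251953, 0.04802357777953148) 0.13973045349121094 0.02359350611216051
handle n 439
[0.5331 0.0488 0.0321] [ 0.4033 -0.0667  0.0201] [0.648  0.1537 0.067 ] [-0.0589  0.0802] 0.033610643913684575
top 108 [0.3892 0.2795 0.0317] [0.3306 0.253  0.0091] [0.4095 0.299  0.0569]
  post 46 [0.3893 0.2818 0.0502]
side 85 [0.3874 0.2755 0.0321] [0.3673 0.263  0.0084] [0.4052 0.2932 0.0567]
  post 31 [0.3873 0.2767 0.0492]Traceback (most recent call last):
  File "<stdin>", line 30, in <module>
    return _nx.concatenate(arrs, 0, dtype=dtype, casting=casting)
           ~~~~~~~~~~~~~~~^^^^^^^^^^^^^^^^^^^^^^^^^^^^^^^^^^^^^^^
ValueError: all the input array dimensions except for the concatenation axis must match exactly, but along dimension 1, the array at index 0 has size 720 and the array at index 1 has size 719
```

```bash
python3 - <<'E'
from h import *
np.set_printoptions(precision=4,suppress=True)
p=cv2.imread("pics/top0.png");d=np.load("top0.npy");P=cloud("top",d)
s=cv2.imread("pics/side0.png");S=cloud("side",np.load("side0.npy"))
hsv=cv2.cvtColor(p,cv2.COLOR_BGR2HSV)
r=np.hypot(P[...,0]-.543,P[...,1]-.048)
k=(r<.105)&(np.abs(P[...,0]-.54)>.025)&(P[...,2]>.029)&(P[...,2]<.05)
q=P[k];
for _ in range(4):
    f=np.polyfit(q[:,0],q[:,1],1); e=q[:,1]-np.polyval(f,q[:,0]); q=q[np.abs(e)<.012]
print("handle",len(q),f,np.polyval(f,.538),e.std(),np.median(q[:,2]),q[:,0].min(),q[:,0].max())
for z in(0.02,0.05):
  for (cam,Q,rows) in(("top",P,p),("side",S,s)):
    h=cv2.cvtColor(rows,cv2.COLOR_BGR2HSV)
    m=(Q[...,2]>.006)&(Q[...,2]<.07)&(np.abs(Q[...,0]-.389)<.04)&(np.abs(Q[...,1]-.278)<.04)
    red=m&((h[...,0]<10)|(h[...,0]>170))&(h[...,1]>120)
    blk=m&(h[...,2]<70)&(h[...,1]<130)
    for n,w in(("red",red),("blk",blk)):
        if w.any() and z==.02: print(cam,n,w.sum(),Q[w].mean(0),Q[w].min(0),Q[w].max(0), [x.mean() for x in np.nonzero(w)][::-1])
a=cv2.resize(p[235:285,195:255],None,fx=6,fy=6,interpolation=0)
b=cv2.resize(s[145:195,240:300],None,fx=6,fy=6,interpolation=0)
c=cv2.resize(p[160:270,250:405],(720,290),interpolation=2)
cv2.imwrite("pics/c1.png",np.vstack([np.hstack([a,b]),c]))
E
```

```text
handle 268 [0.0425 0.0257] 0.048581352214051535 0.004547627368321111 0.03546976421516498 0.4440241303300205 0.6409795364591002
top red 43 [0.3911 0.2763 0.0173] [0.3713 0.2658 0.0065] [0.4066 0.2869 0.0381] [np.float64(226.58139534883722), np.float64(261.3255813953488)]
top blk 10 [0.3868 0.2735 0.0335] [0.3803 0.2717 0.0143] [0.3952 0.277  0.0464] [np.float64(226.3), np.float64(262.9)]
side red 17 [0.3909 0.2742 0.0161] [0.3731 0.263  0.0062] [0.4052 0.2861 0.0219] [np.float64(271.1764705882353), np.float64(170.64705882352942)]
side blk 29 [0.3897 0.2741 0.0375] [0.3818 0.2678 0.022 ] [0.3962 0.2824 0.0526] [np.float64(270.37931034482756), np.float64(165.6206896551724)]
```

View pics/c1.png

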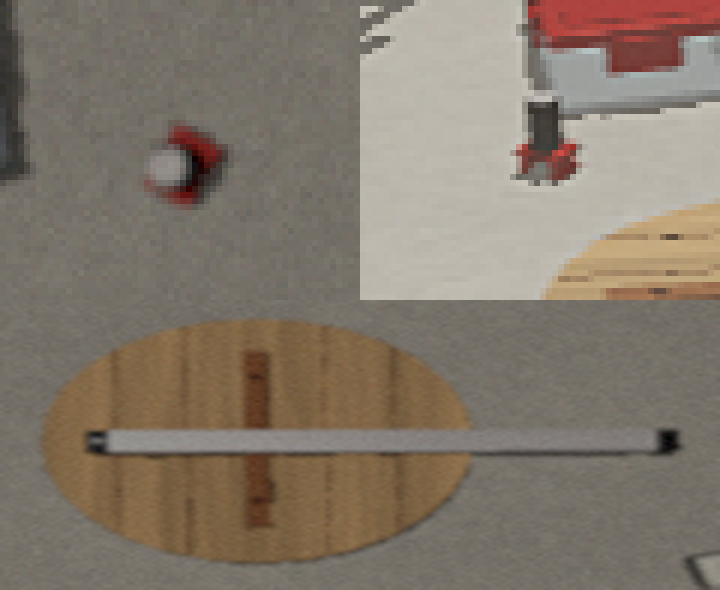

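The upper left crop shows the clip turned about 60° from world x (corners near crop (180,125), (225,150), (190,205) and (148,183)). The bar lies nearly square across the handle. I'll go to a standoff beyond the low end with the fingers shut.

```bash
python3 -m handwheel '[[0.12,-0.32,0,0,0,-0.58],[0.12,-0.32,0,0,0,-0.58],[0.12,-0.32,0,0,0,-0.58],[0.12,-0.32,0,0,0,-0.58],[0.12,-0.32,0,0,0,-0.58],[0.12,-0.32,0,0,0,-0.58],[0.12,-0.32,0,0,0,-0.58],[0.12,-0.32,0,0,0,-0.58]]' -1; python3 - <<'E'
from h import *
for z in(.034,.037): print(px2w("top",(305.5,213),z=z), px2w("top",(304.7,200),z=z), px2w("top",(305.7,230),z=z))
print(px2w("top",(223.7,263),z=.052))
E
```

```text
time_s: 1.87
position: [0.3421, 0.2694, 0.2479]
tcp_rot: [[-0.196, 0.981, 0.001], [0.981, 0.196, 0.0], [0.0, 0.001, -1.0]]
force: [1.6, 0.3, -0.5]
opening: 0.479
grasp_force: 0.0
[0.53877704 0.04534996 0.034     ] [0.57762649 0.04874262 0.034     ] [0.48835812 0.04345233 0.034     ]
[0.53848397 0.0452651  0.037     ] [0.57724183 0.04864976 0.037     ] [0.48818392 0.04337194 0.037     ]
[0.38671368 0.27717471 0.052     ]
```

```bash
python3 -m handwheel '[[0.12,-0.31,0,0,0,-0.08],[0.12,-0.31,0,0,0,-0.08],[0.12,-0.31,0,0,0,-0.08],[0.12,-0.31,0,0,0,-0.08],[0.12,-0.31,0,0,0,-0.08],[0.12,-0.31,0,0,0,-0.08],[0.12,-0.31,0,0,0,-0.08],[0.12,-0.31,0,0,0,-0.08]]' -1;  python3 -m handwheel '[[0.08,-0.235,-0.04,0,0,0],[0.08,-0.235,-0.04,0,0,0],[0.08,-0.235,-0.04,0,0,0],[0.08,-0.235,-0.04,0,0,0],[0.08,-0.235,-0.04,0,0,0],[0.08,-0.235,-0.04,0,0,0],[0.08,-0.235,-0.04,0,0,0],[0.08,-0.235,-0.04,0,0,0]]' -1
```

```text
time_s: 2.53
position: [0.4622, -0.0412, 0.2479]
tcp_rot: [[-0.042, 0.999, 0.001], [0.999, 0.042, -0.0], [-0.0, 0.001, -1.0]]
force: [1.4, 0.9, 0.6]
opening: 0.007
grasp_force: 0.0
time_s: 3.2
position: [0.542, -0.2765, 0.2067]
tcp_rot: [[-0.04, 0.999, 0.0], [0.999, 0.04, -0.0], [-0.0, 0.0, -1.0]]
force: [-0.0, -0.0, 0.4]
opening: -0.003
grasp_force: 0.0
```

```bash
python3 -m handwheel '[[0.005,0,-0.04,0,0,0],[0.005,0,-0.08,0,0,0],[0.005,0,-0.12,0,0,0],[0.005,0,-0.145,0,0,0],[0.005,0,-0.16,0,0,0],[0.005,0,-0.169,0,0,0],[0.005,0,-0.169,0,0,0],[0.005,0,-0.169,0,0,0]]' -1;  python3 -m handwheel '[[0,0.01,0,0,0,0],[0,0.016,0,0,0,0],[0,0.022,0,0,0,0],[0,0.028,0,0,0,0],[0,0.032,0,0,0,0],[0,0.036,0,0,0,0],[0,0.04,0,0,0,0],[0,0.04,0,0,0,0]]' -1
cat > look.py <<'E'
from h import *
import sys
np.set_printoptions(precision=4,suppress=True)
# bar line fit from top depth: alu points near the bar axis
p,d=cams.capture("top"); P=cloud("top",d); h=cv2.cvtColor(p,cv2.COLOR_BGR2HSV)
m=(h[...,1]<60)&(h[...,2]>90)&(P[...,2]>.024)&(P[...,2]<.1)&(np.abs(P[...,0]-(.5399-.0385*P[...,1]))<.018)&(P[...,1]>-.25)&(P[...,1]<.33)
q=P[m]
for _ in range(3):
    f=np.polyfit(q[:,1],q[:,2],1); q=q[np.abs(np.polyval(f,q[:,1])-q[:,2])<.006]
g=np.polyfit(q[:,1],q[:,0],1)
print("tilt",f[0],"z at handle",np.polyval(f,.047),"x=",g[1],"+",g[0],"y; n",len(q),"alu y",np.percentile(q[:,1],[0,1,99,100]))
s,_=cams.capture("side")
R=[models.tip_of("light_end",c) for c in("top","side")]
if R[0] and R[1]: print([ (np.round(r[0]["position"],1),round(r[0]["conf"],2)) for r in R],tri(*[ray(c,r[0]["position"]) for c,r in zip(("top","side"),R)]))
st=bot.read_state(); print(st["time_s"],st["position"],st["force"])
if len(sys.argv)>1: cv2.imwrite(sys.argv[1],np.vstack([cv2.resize(p[160:270,200:410],(735,330)),cv2.resize(s[150:270,230:470],(735,270))]))
E
python3 look.py pics/l1.png
```

```text
time_s: 3.87
position: [0.5469, -0.2732, 0.0391]
tcp_rot: [[-0.044, 0.999, 0.0], [0.999, 0.044, 0.0], [0.0, 0.0, -1.0]]
force: [0.4, -0.5, 0.5]
opening: 0.001
grasp_force: 0.0
time_s: 4.53
position: [0.5469, -0.2334, 0.0387]
tcp_rot: [[-0.044, 0.999, 0.0], [0.999, 0.044, -0.0], [-0.0, 0.0, -1.0]]
force: [0.1, -0.4, 0.4]
opening: 0.008
grasp_force: 0.0
tilt 0.08912458023427729 z at handle 0.053794469524924685 x= 0.5406777489127177 + -0.044081725074084 y; n 387 alu y [-0.0033 -0.0004  0.1473  0.154 ]
4.7333 [ 0.5467 -0.2341  0.0384] [-0.7049  0.0009  0.7741]
```

View pics/l1.png

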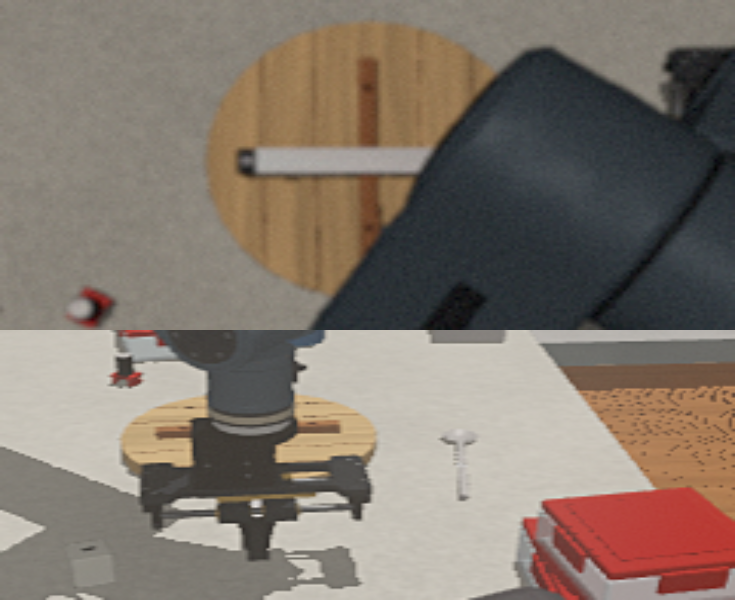

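The top view (upper half) shows the far half of the bar unobstructed, with the far cap at crop (247,160). The tilt is 0.089, so I can track it while pushing. The fingertip is in front of the low end.

```bash
sed -i 's/^s,_=cams/if len(sys.argv)>1: s,_=cams/; s/^R=\[models.*/R=[[],[]]/' look.py; python3 -m handwheel '[[0,0.002,0,0,0,0],[0,0.004,0,0,0,0],[0,0.006,0,0,0,0],[0,0.008,0,0,0,0],[0,0.010,0,0,0,0],[0,0.012,0,0,0,0],[0,0.014,0,0,0,0],[0,0.016,0,0,0,0]]' -1; python3 look.py;  python3 -m handwheel '[[0,0.002,0,0,0,0],[0,0.004,0,0,0,0],[0,0.006,0,0,0,0],[0,0.008,0,0,0,0],[0,0.010,0,0,0,0],[0,0.012,0,0,0,0],[0,0.014,0,0,0,0],[0,0.016,0,0,0,0]]' -1; python3 look.py
```

```text
time_s: 5.4
position: [0.5473, -0.2184, 0.039]
tcp_rot: [[-0.043, 0.999, 0.001], [0.999, 0.043, -0.001], [-0.001, 0.001, -1.0]]
force: [0.3, -4.5, 2.1]
opening: 0.008
grasp_force: 2.3
tilt 0.09510871779845756 z at handle 0.054610498946831475 x= 0.5391338610707469 + -0.052451767990418736 y; n 357 alu y [0.0202 0.0231 0.1587 0.1642]
5.45 [ 0.547  -0.2178  0.0389] [-0.0635 -4.236   2.8683]
time_s: 6.12
position: [0.5471, -0.2022, 0.0388]
tcp_rot: [[-0.043, 0.999, 0.001], [0.999, 0.043, -0.001], [-0.001, 0.001, -1.0]]
force: [0.0, -5.8, 3.3]
opening: 0.009
grasp_force: 2.9
tilt 0.11318419860430723 z at handle 0.05632797498146676 x= 0.5378416776351247 + -0.06157292903308546 y; n 358 alu y [0.0435 0.0479 0.1837 0.1842]
6.1667 [ 0.5469 -0.2017  0.0388] [ 0.2293 -4.3213  3.827 ]
```

```bash
cat >> look.py <<'E'
yb=np.arange(.04,.2,.02)
print([ (round(b,2),round(float(np.median(P[m&(np.abs(P[...,1]-b)<.01)][:,2])),4)) for b in yb if (m&(np.abs(P[...,1]-b)<.01)).sum()>3])
E
python3 -m handwheel '[[0,-0.003,0,0,0,0],[0,-0.006,0,0,0,0],[0,-0.006,0,0,0,0],[0,-0.006,0,0,0,0],[0,-0.006,0,0,0,0],[0,-0.006,0,0,0,0],[0,-0.006,0,0,0,0],[0,-0.006,0,0,0,0]]' -1; python3 look.py pics/l2.png
```

```text
time_s: 6.83
position: [0.5466, -0.2077, 0.0385]
tcp_rot: [[-0.043, 0.999, -0.0], [0.999, 0.043, 0.0], [0.0, -0.0, -1.0]]
force: [-0.3, -1.2, -0.1]
opening: 0.002
grasp_force: 0.0
tilt 0.09212930304182126 z at handle 0.053592615299555425 x= 0.5390358773849253 + -0.06641379726439826 y; n 372 alu y [0.0348 0.0396 0.174  0.1849]
6.9333 [ 0.5467 -0.2078  0.0385] [ 0.6918  0.3115 -0.8898]
[(np.float64(0.04), 0.0534), (np.float64(0.06), 0.0548), (np.float64(0.08), 0.0569), (np.float64(0.1), 0.0586), (np.float64(0.12), 0.0603), (np.float64(0.14), 0.0626), (np.float64(0.16), 0.0634), (np.float64(0.18), 0.066)]
```

View pics/l2.png

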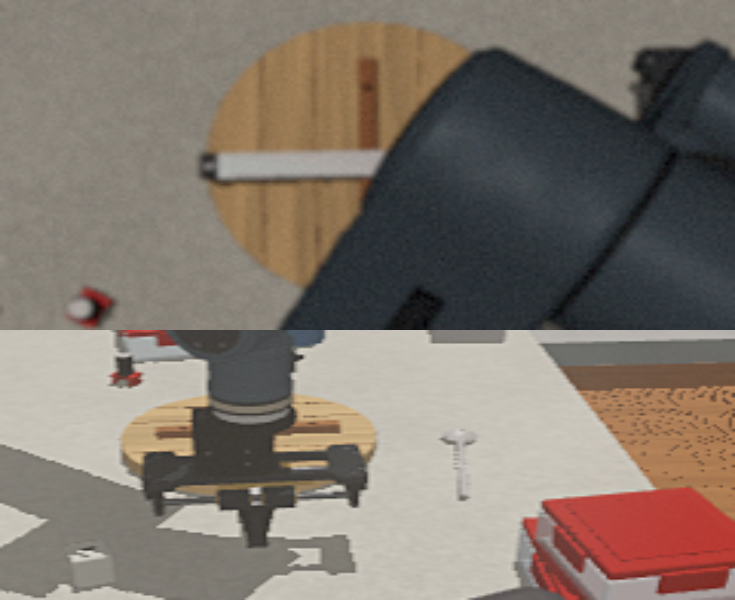

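Backed off, the tilt returns to 0.092, with the bar slightly yawed (far cap at crop (207,166)). Next are stepped pushes, each with a back-off, dragging a little toward −x to counter the yaw.

```bash
for i in 1; do
python3 -m handwheel '[[-0.003,0.003,0,0,0,0],[-0.003,0.006,0,0,0,0],[-0.003,0.009,0,0,0,0],[-0.0035,0.011,0,0,0,0],[-0.004,0.013,0,0,0,0],[-0.004,0.007,0,0,0,0],[-0.004,0.007,0,0,0,0],[-0.004,0.007,0,0,0,0]]' -1|sed -n 4p; python3 look.py
python3 -m handwheel '[[0,0.003,0,0,0,0],[0,0.006,0,0,0,0],[-0.0003,0.009,0,0,0,0],[-0.0005,0.011,0,0,0,0],[-0.001,0.013,0,0,0,0],[-0.001,0.007,0,0,0,0],[-0.001,0.007,0,0,0,0],[-0.001,0.007,0,0,0,0]]' -1|sed -n 4p; python3 look.py;
done
```

```text
force: [0.2, 0.6, -0.3]
tilt 0.09035596638864911 z at handle 0.05359683449698322 x= 0.5388289485933715 + -0.0626964680709301 y; n 381 alu y [0.0435 0.0466 0.1934 0.1936]
7.65 [ 0.5424 -0.2007  0.0383] [0.1511 0.286  0.1703]
[(np.float64(0.04), 0.0531), (np.float64(0.06), 0.055), (np.float64(0.08), 0.0565), (np.float64(0.1), 0.0581), (np.float64(0.12), 0.0604), (np.float64(0.14), 0.0615), (np.float64(0.16), 0.0645), (np.float64(0.18), 0.0655)]
force: [0.0, -0.6, -0.5]
tilt 0.0873927694135293 z at handle 0.05392696888474626 x= 0.539882164734016 + -0.06648091317066401 y; n 374 alu y [0.0522 0.0551 0.1959 0.1994]
8.3667 [ 0.5413 -0.1937  0.0384] [ 0.4249 -0.2044 -0.1109]
[(np.float64(0.06), 0.0557), (np.float64(0.08), 0.0571), (np.float64(0.1), 0.0586), (np.float64(0.12), 0.0598), (np.float64(0.14), 0.0617), (np.float64(0.16), 0.0628), (np.float64(0.18), 0.0663)]
```

```bash
echo 'sys.exit(1 if f[0]<.06 else 0)' >> look.py; sed -i '/^yb=/d;/^print(\[ (round/d' look.py
python3 -m handwheel '[[0,0.003,0,0,0,0],[0,0.006,0,0,0,0],[-0.0003,0.009,0,0,0,0],[-0.0005,0.011,0,0,0,0],[-0.001,0.013,0,0,0,0],[-0.001,0.007,0,0,0,0],[-0.001,0.007,0,0,0,0],[-0.001,0.007,0,0,0,0]]' -1|sed -n 4p; python3 look.py && {
python3 -m handwheel '[[0,0.003,0,0,0,0],[0,0.006,0,0,0,0],[-0.0003,0.009,0,0,0,0],[-0.0005,0.011,0,0,0,0],[-0.001,0.013,0,0,0,0],[-0.001,0.007,0,0,0,0],[-0.001,0.007,0,0,0,0],[-0.001,0.007,0,0,0,0]]' -1|sed -n 4p; python3 look.py; } && {
python3 -m handwheel '[[0,0.003,0,0,0,0],[0,0.006,0,0,0,0],[-0.0003,0.009,0,0,0,0],[-0.0005,0.011,0,0,0,0],[-0.001,0.013,0,0,0,0],[-0.001,0.007,0,0,0,0],[-0.001,0.007,0,0,0,0],[-0.001,0.007,0,0,0,0]]' -1|sed -n 4p; python3 look.py; }
```

```text
force: [-0.2, 0.2, 0.7]
tilt 0.09040517764088309 z at handle 0.05389538858667107 x= 0.5397883913047867 + -0.0629694236000751 y; n 375 alu y [0.061  0.0659 0.2073 0.2077]
9.0833 [ 0.5403 -0.1867  0.0384] [-0.0973 -0.8299 -0.3011]
force: [-0.2, 0.3, -0.1]
tilt 0.09327043332014438 z at handle 0.05329958308225803 x= 0.5402145327670512 + -0.0650502625875096 y; n 358 alu y [0.0725 0.0756 0.2126 0.2135]
9.8 [ 0.5393 -0.1797  0.0384] [ 0.6451 -0.3835  0.3997]
force: [-0.3, 0.3, 1.3]
tilt 0.09410768753077266 z at handle 0.05305838301378666 x= 0.5400808307325269 + -0.06474310443289133 y; n 346 alu y [0.0813 0.0855 0.2219 0.2224]
10.5167 [ 0.5383 -0.1727  0.0384] [-0.2323 -0.3854 -0.7449]
```

```bash

python3 -m handwheel '[[0.002,0.003,0,0,0,0],[0.002,0.006,0,0,0,0],[0.002,0.009,0,0,0,0],[0.002,0.011,0,0,0,0],[0.002,0.013,0,0,0,0],[0.002,0.007,0,0,0,0],[0.002,0.007,0,0,0,0],[0.002,0.007,0,0,0,0]]' -1|sed -n 4p; python3 look.py && {
python3 -m handwheel '[[0,0.003,0,0,0,0],[0,0.006,0,0,0,0],[-0.0003,0.009,0,0,0,0],[-0.0005,0.011,0,0,0,0],[0,0.013,0,0,0,0],[0,0.007,0,0,0,0],[0,0.007,0,0,0,0],[0,0.007,0,0,0,0]]' -1|sed -n 4p; python3 look.py; } && {
python3 -m handwheel '[[0,0.003,0,0,0,0],[0,0.006,0,0,0,0],[0,0.009,0,0,0,0],[0,0.011,0,0,0,0],[0,0.013,0,0,0,0],[0,0.007,0,0,0,0],[0,0.007,0,0,0,0],[0,0.007,0,0,0,0]]' -1|sed -n 4p; python3 look.py; }
```

```text
force: [-1.6, -0.8, -0.3]
tilt 0.09420619105159134 z at handle 0.05324673570920514 x= 0.5390627981067032 + -0.05652063506639216 y; n 346 alu y [0.0928 0.0972 0.2273 0.2279]
11.2333 [ 0.5403 -0.1656  0.0383] [-0.0745  0.4882  0.2347]
force: [-0.0, 0.4, -0.3]
tilt -0.035022174220764396 z at handle 0.05372342855296101 x= 0.5389064370198738 + -0.0583646530958506 y; n 335 alu y [0.1052 0.1089 0.2373 0.2381]
11.95 [ 0.5403 -0.1587  0.0384] [-0.3876  0.0156 -0.1917]
```

```bash
for i in 1 2; do
python3 -m handwheel '[[0,-0.004,0,0,0,0],[0,-0.004,0,0,0,0],[0,-0.004,0,0,0,0],[0,-0.004,0,0,0,0],[0,-0.004,0,0,0,0],[0,-0.004,0,0,0,0],[0,-0.004,0,0,0,0],[0,-0.004,0,0,0,0]]' -1|sed -n 4p; python3 look.py; done
```

```text
force: [0.6, 0.6, -0.7]
tilt -0.04950409776515343 z at handle 0.05391575443366665 x= 0.5390958442367826 + -0.059540497748119287 y; n 343 alu y [0.0996 0.1048 0.2372 0.2382]
12.6667 [ 0.5407 -0.1629  0.0386] [ 0.2916 -0.8626 -0.9821]
force: [0.5, -0.5, 0.4]
tilt 0.029987943721623517 z at handle 0.05260450581586114 x= 0.5393930941676411 + -0.06260859137130147 y; n 367 alu y [0.0934 0.0977 0.2322 0.2351]
13.3833 [ 0.5407 -0.1669  0.0385] [-0.7408 -0.2767 -0.1492]
```

```bash
for i in 1 2 3; do
python3 -m handwheel '[[0,-0.004,0,0,0,0],[0,-0.004,0,0,0,0],[0,-0.004,0,0,0,0],[0,-0.004,0,0,0,0],[0,-0.004,0,0,0,0],[0,-0.004,0,0,0,0],[0,-0.004,0,0,0,0],[0,-0.004,0,0,0,0]]' -1|sed -n 4p; python3 look.py; done
```

```text
force: [0.5, 0.1, 0.4]
tilt 0.0634654220736261 z at handle 0.05346929654141261 x= 0.5395962441302226 + -0.06365239755256376 y; n 385 alu y [0.087  0.0901 0.2259 0.2369]
14.1 [ 0.5407 -0.1709  0.0386] [0.2314 0.5588 0.3936]
force: [-0.2, -0.1, -0.4]
tilt -0.01875812908758928 z at handle 0.05291968505925197 x= 0.5389030526341712 + -0.059460542441731226 y; n 396 alu y [0.0813 0.0846 0.2362 0.2372]
14.8167 [ 0.5407 -0.1749  0.0385] [-0.2009 -0.4895 -0.0265]
force: [-0.4, 0.1, 0.1]
tilt 0.03563237500966185 z at handle 0.05334383128083117 x= 0.5395922701890488 + -0.06451408814945268 y; n 423 alu y [0.0756 0.0793 0.2294 0.2349]
15.5333 [ 0.5407 -0.1789  0.0386] [-1.7476  0.024   0.1993]
```

```bash
for i in 1 2 3; do
python3 -m handwheel '[[0,0,0,0,0,0],[0,0,0,0,0,0],[0,0,0,0,0,0],[0,0,0,0,0,0],[0,0,0,0,0,0],[0,0,0,0,0,0],[0,0,0,0,0,0],[0,0,0,0,0,0]]' -1|sed -n 4p; python3 look.py; done
```

```text
force: [-0.5, 0.2, -0.1]
tilt -0.017474457301327358 z at handle 0.05335359361915745 x= 0.5397850853645664 + -0.06417885814701324 y; n 422 alu y [0.0757 0.0787 0.2357 0.237 ]
16.25 [ 0.5407 -0.1789  0.0386] [-0.5425 -0.696   1.1325]
force: [0.2, -0.2, 0.7]
tilt 0.03498382791879945 z at handle 0.05357990852111492 x= 0.5394972901580741 + -0.06363658545545373 y; n 420 alu y [0.0755 0.0784 0.2288 0.2349]
16.9667 [ 0.5407 -0.1789  0.0386] [-0.3209  0.2831  0.791 ]
force: [0.9, -0.2, 0.2]
tilt 0.024732002977411387 z at handle 0.053212715406492285 x= 0.5399360079383269 + -0.06570771542717631 y; n 416 alu y [0.0756 0.0786 0.2296 0.2349]
17.6833 [ 0.5407 -0.1789  0.0386] [-0.366  -0.0027 -0.3571]
```

```bash
for i in 1 2 3; do
python3 -m handwheel '[[0,0.004,0,0,0,0],[0,0.004,0,0,0,0],[0,0.004,0,0,0,0],[0,0.004,0,0,0,0],[0,0.004,0,0,0,0],[0,0.004,0,0,0,0],[0,0.004,0,0,0,0],[0,0.004,0,0,0,0]]' -1|sed -n 4p; python3 look.py; done
```

```text
force: [-0.3, 0.3, 0.0]
tilt 0.02248820062085217 z at handle 0.052482116417821724 x= 0.5396268234227893 + -0.06437334577667324 y; n 403 alu y [0.0813 0.0844 0.2321 0.2355]
18.4 [ 0.5407 -0.175   0.0385] [ 0.472  -1.1123  0.0022]
force: [-0.5, 0.0, 0.0]
tilt 0.02030734871895226 z at handle 0.05314988053590639 x= 0.53981028703788 + -0.06484659222802443 y; n 385 alu y [0.0873 0.0903 0.232  0.2362]
19.1167 [ 0.5407 -0.171   0.0386] [ 0.3469 -0.9126  0.3818]
force: [0.2, 0.2, -0.1]
tilt -0.008811231983150978 z at handle 0.0532340478091924 x= 0.5396949638428303 + -0.06307630145043598 y; n 372 alu y [0.0934 0.0962 0.2331 0.2368]
19.8333 [ 0.5407 -0.1669  0.0385] [0.4476 0.4376 0.6002]
```

```bash

python3 -m handwheel '[[0,0.003,0,0,0,0],[0,0.006,0,0,0,0],[0,0.008,0,0,0,0],[0,0.009,0,0,0,0],[0,0.010,0,0,0,0],[0,0.011,0,0,0,0],[0,0.0115,0,0,0,0],[0,0.012,0,0,0,0]]' -1|sed -n 4p; python3 look.py
python3 -m handwheel '[[0,0.001,0,0,0,0],[0,0.002,0,0,0,0],[0,0.003,0,0,0,0],[0,0.004,0,0,0,0],[0,0.005,0,0,0,0],[0,0.006,0,0,0,0],[0,0.0065,0,0,0,0],[0,0.0065,0,0,0,0]]' -1|sed -n 4p; python3 look.py
python3 -m handwheel '[[0,-0.001,0,0,0,0],[0,-0.002,0,0,0,0],[0,-0.004,0,0,0,0],[0,-0.008,0,0,0,0],[0,-0.015,0,0,0,0],[0,-0.03,0,0,0,0],[0,-0.03,0,0,0,0],[0,-0.03,0,0,0,0]]' -1|sed -n 4p; python3 look.py
```

```text
force: [-0.0, -0.3, -0.5]
tilt 0.007762886960607379 z at handle 0.05235695857266553 x= 0.5390671215488761 + -0.060929015964631225 y; n 312 alu y [0.1138 0.1164 0.2321 0.2373]
20.55 [ 0.5407 -0.1548  0.0386] [-0.1533  0.4097 -0.1858]
force: [0.1, -1.6, -0.4]
tilt -0.007213131446093746 z at handle 0.05368549030983731 x= 0.5388497316521493 + -0.058384999020148945 y; n 291 alu y [0.125  0.1277 0.2419 0.2425]
21.2667 [ 0.5408 -0.1485  0.0386] [ 0.7503 -2.7207  0.0779]
force: [-0.0, 0.3, -0.4]
tilt -0.0019501980086228277 z at handle 0.05317602931769593 x= 0.5388696454858241 + -0.05947250443150733 y; n 436 alu y [0.0729 0.0784 0.2407 0.2427]
21.9833 [ 0.5406 -0.1792  0.0385] [-0.0663 -0.5371  0.5351]
```

Level and steady (tilt −0.002). I'm withdrawing and going over to the clip, opening the gripper on the way.

```bash

python3 -m handwheel '[[0,-0.02,0.02,0,0,0],[0,-0.02,0.06,0,0,0],[0,-0.02,0.1,0,0,0],[0,-0.02,0.14,0,0,0],[0,-0.02,0.16,0,0,0.05],[-0.01,0.01,0.16,0,0,0.1],[-0.02,0.05,0.16,0,0,0.16],[-0.03,0.09,0.16,0,0,0.22]]' -1|head -3
python3 -m handwheel '[[-0.12,0.36,0,0,0,0.27],[-0.12,0.36,0,0,0,0.27],[-0.12,0.36,0,0,0,0.27],[-0.12,0.36,0,0,0,0.27],[-0.12,0.36,0,0,0,0.27],[-0.12,0.36,0,0,0,0.27],[-0.12,0.36,0,0,0,0.27],[-0.12,0.36,0,0,0,0.27]]' 0.5|head -3
python3 look.py pics/l3.png
python3 - <<'E'
from h import *
from scipy.optimize import minimize
p,d=cams.capture("top"); P=cloud("top",d)
print([ (r["position"],r["conf"]) for r in models.tip_of("clip_post","top")[:2]])
E
```

```text
time_s: 22.65
position: [0.5103, -0.0878, 0.1992]
tcp_rot: [[-0.467, 0.884, 0.001], [0.884, 0.467, -0.0], [-0.001, 0.001, -1.0]]
time_s: 23.32
position: [0.4037, 0.2296, 0.1986]
tcp_rot: [[-0.854, 0.521, -0.0], [0.521, 0.854, 0.0], [0.0, -0.0, -1.0]]
tilt -0.0017864337509907314 z at handle 0.053103344333876874 x= 0.5392781974283577 + -0.0621371832686003 y; n 987 alu y [-0.1351 -0.1232  0.2329  0.2428]
23.4167 [0.4018 0.2327 0.1986] [-0.3767 -1.1132 -0.449 ]
[([302.8, 212.2], 0.17)]
```

View pics/l3.png

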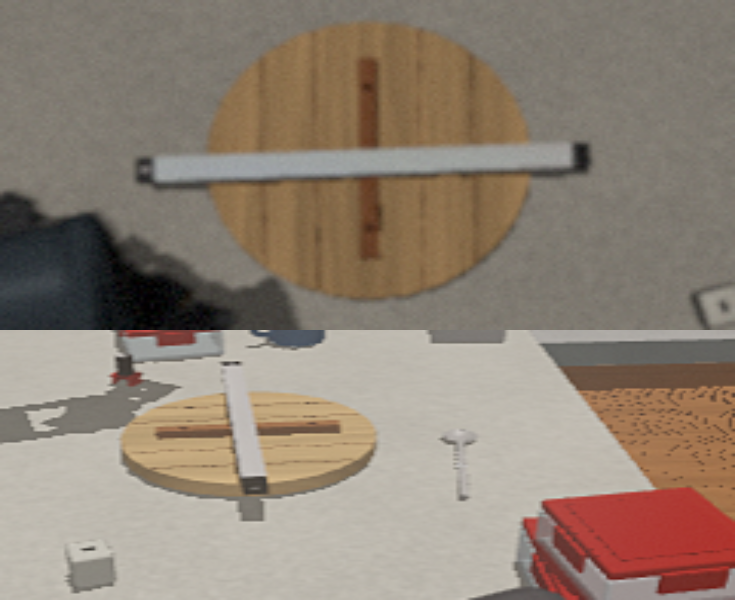

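The bar sits level across the handle, with caps at crop (145,168) and (582,156), and nothing else has moved. Now I go down around the clip and squeeze the bridge to square it with the tool.

```bash

python3 -m handwheel '[[-0.014,0.045,0,0,0,0],[-0.014,0.045,0,0,0,0],[-0.014,0.045,-0.04,0,0,0],[-0.014,0.045,-0.08,0,0,0],[-0.014,0.045,-0.11,0,0,0],[-0.014,0.045,-0.13,0,0,0],[-0.014,0.045,-0.15,0,0,0],[-0.014,0.045,-0.16,0,0,0]]' 0.5
python3 -m handwheel '[[0,0,-0.005,0,0,0],[0,0,-0.009,0,0,0],[0,0,-0.009,0,0,0],[0,0,-0.009,0,0,0],[0,0,-0.009,0,0,0],[0,0,-0.009,0,0,0],[0,0,-0.009,0,0,0],[0,0,-0.009,0,0,0]]' 0
python3 -m handwheel '[[0,0,0,0,0,0],[0,0,0,0,0,0],[0,0,0,0,0,0],[0,0,0,0,0,0],[0,0,0,0,0,0],[0,0,0,0,0,0],[0,0,0,0,0,0],[0,0,0,0,0,0]]' -0.4
```

```text
time_s: 24.18
position: [0.3913, 0.2708, 0.0364]
tcp_rot: [[-0.852, 0.523, -0.003], [0.523, 0.852, -0.001], [0.002, -0.003, -1.0]]
force: [-0.8, -0.6, 0.2]
opening: 0.75
grasp_force: 0.0
time_s: 24.85
position: [0.3915, 0.273, 0.0301]
tcp_rot: [[-0.854, 0.521, 0.001], [0.521, 0.854, 0.0], [-0.001, 0.001, -1.0]]
force: [1.1, 0.0, 1.0]
opening: 0.506
grasp_force: 0.0
time_s: 25.52
position: [0.3914, 0.2729, 0.0295]
tcp_rot: [[-0.854, 0.521, 0.0], [0.521, 0.854, 0.0], [-0.0, 0.0, -1.0]]
force: [-0.1, -0.2, 1.0]
opening: 0.301
grasp_force: 0.3
```

```bash

python3 -m handwheel '[[-0.004,0.003,0,0,0,0],[-0.004,0.003,0,0,0,0],[-0.004,0.003,0,0,0,0],[-0.004,0.003,0,0,0,0],[-0.004,0.003,0,0,0,0],[-0.004,0.003,0,0,0,0],[-0.004,0.003,0,0,0,0],[-0.004,0.003,0,0,0,0]]' -0.4
python3 -m handwheel '[[0,0,0,0,0,0],[0,0,0,0,0,0],[0,0,0,0,0,0],[0,0,0,0,0,0],[0,0,0,0,0,0],[0,0,0,0,0,0],[0,0,0,0,0,0],[0,0,0,0,0,0]]' -0.5
python3 -m handwheel '[[0,0,0,0,0,0],[0,0,0,0,0,0],[0,0,0,0,0,0],[0,0,0.005,0,0,0],[0,0,0.01,0,0,0],[0,0,0.017,0,0,0],[0,0,0.017,0,0,0],[0,0,0.017,0,0,0]]' 0
python3 - <<'E'
from h import *
s,_=cams.capture("side");p,_=cams.capture("top")
cv2.imwrite("pics/l4.png",np.hstack([cv2.resize(s[135:185,245:295],(400,400),interpolation=2),cv2.resize(p[235:285,200:250],(400,400),interpolation=2)]))
E
```

```text
time_s: 26.18
position: [0.3873, 0.2758, 0.0295]
tcp_rot: [[-0.854, 0.521, -0.0], [0.521, 0.854, -0.0], [0.0, -0.0, -1.0]]
force: [-0.5, -0.2, -0.1]
opening: 0.301
grasp_force: 0.1
time_s: 26.85
position: [0.3874, 0.2758, 0.0296]
tcp_rot: [[-0.854, 0.521, 0.0], [0.521, 0.854, 0.0], [-0.0, 0.0, -1.0]]
force: [0.5, -0.0, -0.8]
opening: 0.29
grasp_force: 30.0
time_s: 27.52
position: [0.3878, 0.276, 0.0473]
tcp_rot: [[-0.854, 0.521, 0.002], [0.521, 0.854, 0.001], [-0.001, 0.001, -1.0]]
force: [0.3, 0.5, -0.9]
opening: 0.501
grasp_force: 0.0
```

View pics/l4.png

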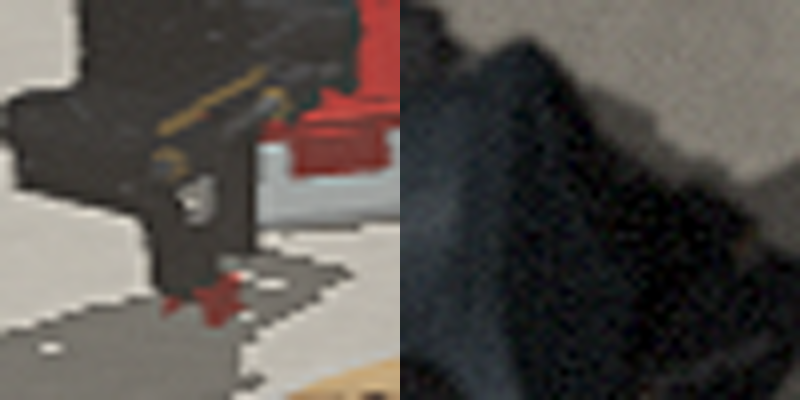

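The side view shows the fingers straddling the clip, red jaws at crop (215,295), with the post between them. Now I grip the post and lift.

```bash

python3 -m handwheel '[[0,0,-0.001,0,0,0],[0,0,-0.001,0,0,0],[0,0,-0.001,0,0,0],[0,0,-0.001,0,0,0],[0,0,-0.001,0,0,0],[0,0,-0.001,0,0,0],[0,0,-0.001,0,0,0],[0,0,-0.001,0,0,0]]' -0.8
python3 -m handwheel '[[0,0,0,0,0,0],[0,0,0.02,0,0,0],[0,0,0.04,0,0,0],[0,0,0.06,0,0,0],[0.01,-0.01,0.08,0,0,0.06],[0.03,-0.03,0.1,0,0,0.12],[0.05,-0.06,0.11,0,0,0.18],[0.07,-0.1,0.11,0,0,0.24]]' -0.8
```

```text
time_s: 28.28
position: [0.3873, 0.2758, 0.0455]
tcp_rot: [[-0.854, 0.521, -0.0], [0.521, 0.854, -0.0], [0.0, -0.0, -1.0]]
force: [0.3, -0.0, -0.8]
opening: 0.242
grasp_force: 30.0
time_s: 28.95
position: [0.4557, 0.1849, 0.158]
tcp_rot: [[-0.997, 0.076, 0.007], [0.076, 0.997, 0.001], [-0.007, 0.002, -1.0]]
force: [0.2, -0.1, -1.1]
opening: 0.24
grasp_force: 30.0
```

```bash

python3 -m handwheel '[[0.02,-0.03,0,0,0,0.03],[0.04,-0.06,0,0,0,0.065],[0.06,-0.095,0,0,0,0.065],[0.0795,-0.128,0,0,0,0.065],[0.0795,-0.128,-0.01,0,0,0.065],[0.0795,-0.128,-0.02,0,0,0.065],[0.0795,-0.128,-0.025,0,0,0.065],[0.0795,-0.128,-0.025,0,0,0.065]]' -0.8
python3 - <<'E'
from h import *
np.set_printoptions(precision=4,suppress=True)
s,d=cams.capture("side"); S=cloud("side",d); np.save("s5.npy",d); cv2.imwrite("s5.png",s)
st=bot.read_state(); print(st["position"],st["tcp_rot"])
c=cams.calibration("side");K=np.array(c['mtx'],float)
pr=lambda X: cv2.projectPoints(np.array([X],float),cv2.Rodrigues(np.array(c['R']))[0],np.array(c['t'],float),K,np.array(c['dist_coeffs'],float))[0].ravel()
T=st["position"]; print("tcp px",pr(T),"clip origin px",pr(T-[0,0,.0455]),"bar px",pr([.5364,.047,.055]))
h=cv2.cvtColor(s,cv2.COLOR_BGR2HSV)
m=((h[...,0]<10)|(h[...,0]>170))&(h[...,1]>110)&(np.abs(S[...,0]-.536)<.05)&(np.abs(S[...,1]-.047)<.05)&(S[...,2]>.06)
q=S[m]; print("red",m.sum(),q.mean(0),q.min(0),q.max(0))
rows,cols=np.nonzero(m)
for r in np.unique(rows): print(r,cols[rows==r].min(),cols[rows==r].max(),end="; ")
cv2.imwrite("pics/l5.png",cv2.resize(s[165:255,265:355],(720,720)) [:600])
E
```

```text
time_s: 29.62
position: [0.5299, 0.0578, 0.1286]
tcp_rot: [[-0.999, -0.047, -0.006], [-0.047, 0.999, 0.001], [0.006, 0.001, -1.0]]
force: [0.2, 0.4, -1.1]
opening: 0.242
grasp_force: 30.0
[0.5305 0.0581 0.1293] [[-0.9989 -0.0476 -0.004 ]
 [-0.0476  0.9989  0.0006]
 [ 0.0039  0.0008 -1.    ]]
tcp px [306.1325 166.1366] clip origin px [306.6562 178.7393] bar px [308.771  187.9963]
red 25 [0.5144 0.0551 0.1209] [0.491  0.0419 0.0876] [0.5387 0.0874 0.1987]
143 293 293; 144 293 293; 145 293 293; 146 293 293; 147 293 293; 148 293 293; 173 301 301; 174 301 301; 175 301 302; 176 301 309; 177 301 309; 178 301 309; 179 301 301; 180 301 301;
```

View pics/l5.png

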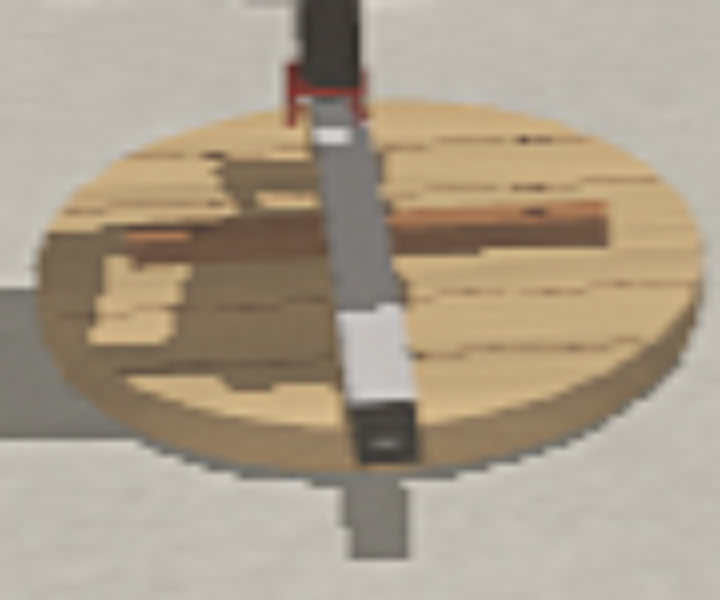

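The picture shows the clip over the bar with jaw outer edges at columns ≈300.8 and 311, roughly 2 mm to −x of the tool axis. I'll let it settle, then correct.

```bash

python3 -m handwheel '[[0,0,0,0,0,0],[0,0,0,0,0,0],[0,0,0,0,0,0],[0,0,0,0,0,0],[0,0,0,0,0,0],[0,0,0,0,0,0],[0,0,0,0,0,0],[0,0,0,0,0,0]]' -0.8
```

```text
time_s: 30.33
position: [0.5326, 0.0567, 0.1305]
tcp_rot: [[-0.999, -0.046, 0.0], [-0.046, 0.999, -0.0], [-0.0, -0.0, -1.0]]
force: [-1.0, 0.1, -0.6]
opening: 0.243
grasp_force: 30.0
```

```bash

python3 -m handwheel '[[0.003,-0.005,0,0,0,0.008],[0.0058,-0.0097,0,0,0,0.008],[0.0058,-0.0097,-0.006,0,0,0.008],[0.0058,-0.0097,-0.012,0,0,0.008],[0.0058,-0.0097,-0.018,0,0,0.008],[0.0058,-0.0097,-0.0225,0,0,0.008],[0.0058,-0.0097,-0.0225,0,0,0.008],[0.0058,-0.0097,-0.0225,0,0,0.008]]' -0.8
python3 - <<'E'
from h import *
np.set_printoptions(precision=4,suppress=True)
s,d=cams.capture("side"); st=bot.read_state(); print(st["position"],st["force"])
c=cams.calibration("side");K=np.array(c['mtx'],float)
pr=lambda X: cv2.projectPoints(np.array([X],float),cv2.Rodrigues(np.array(c['R']))[0],np.array(c['t'],float),K,np.array(c['dist_coeffs'],float))[0].ravel()
T=st["position"]; print("clip origin px",pr(T-[0,0,.0455]),"bar px",pr([.5364,.047,.054]),"bar near px",pr([.5364+.004,-.02,.054]))
p,_=cams.capture("top")
cv2.imwrite("pics/l6.png",cv2.resize(s[160:210,280:340],(720,600),interpolation=cv2.INTER_CUBIC))
np.save("s6.npy",s)
E
```

```text
time_s: 31.0
position: [0.5379, 0.0472, 0.1073]
tcp_rot: [[-0.998, -0.062, -0.001], [-0.062, 0.998, 0.0], [0.001, 0.0, -1.0]]
force: [0.6, 0.8, -0.2]
opening: 0.242
grasp_force: 30.0
[0.5382 0.0472 0.1077] [-0.396  -0.2712 -0.6048]
clip origin px [309.2298 186.0341] bar px [308.7814 188.2636] bar near px [310.1819 198.1863]
```

View pics/l6.png

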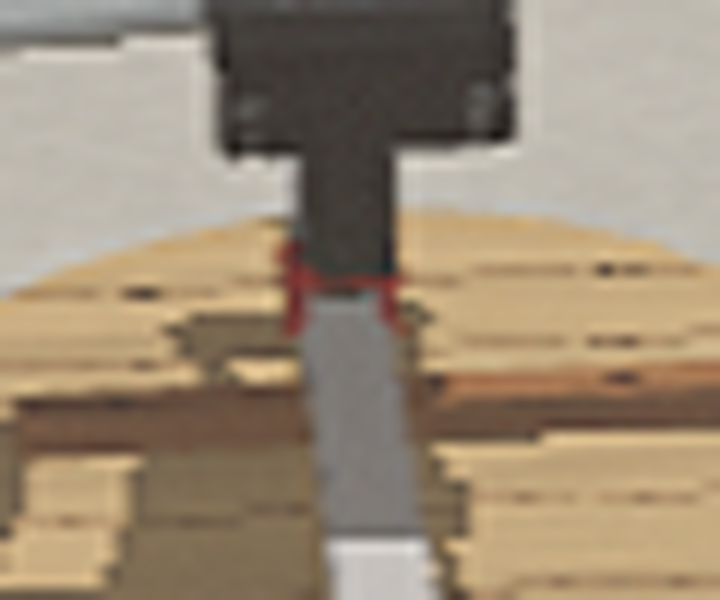

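```bash
python3 - <<'E'
import numpy as np,cv2
s=np.load("s6.npy").astype(int)
for r in list(range(180,189))+[192,194,196,198,200,202]:
    print(r," ".join("%3d/%3d"%(s[r,c,2],s[r,c,2]-s[r,c,0]) for c in range(302,318)))
E
```

```text
180 196/ 76 154/ 75  94/ 46  71/ 18  63/  8  67/ 12  68/ 10  65/  9  67/ 10  62/  9  58/ 11 183/ 71 209/ 72 200/ 70 199/ 69 200/ 71
181 187/ 73 134/ 69  92/ 42  69/ 13  62/  7  62/  8  70/ 11  65/ 10  65/ 12  61/  8  54/  6 191/ 73 215/ 74 208/ 72 206/ 72 207/ 73
182 191/ 71 145/ 64 112/ 61 110/ 54  78/ 24  61/  5  63/  9  61/  7  62/  5  55/  3  45/ -3 149/ 62 194/ 72 197/ 69 196/ 68 197/ 69
183 154/ 61 122/ 58 121/ 71 130/ 74 111/ 59  91/ 37  92/ 38 105/ 54 113/ 61 107/ 56 124/ 74 148/ 73 168/ 69 172/ 67 170/ 66 161/ 63
184 210/ 72 170/ 70 108/ 59 116/ 44 102/ 28  83/ 21  75/ 14  70/ 12  95/  2 114/ 31 125/ 67 193/ 73 213/ 74 204/ 71 200/ 71 198/ 69
185 218/ 76 172/ 70 107/ 62 123/ 36 130/  9 131/  4 131/  5 130/  5 130/  3 127/ 31 110/ 59 112/ 44 112/ 37 183/ 67 206/ 72 202/ 70
186 122/ 42 115/ 46 114/ 64 124/ 41 127/ 12 128/  7 127/  9 126/  8 126/  4 127/ 26 118/ 56 122/ 51 119/ 39 109/ 37 174/ 63 201/ 70
187 119/ 38 115/ 50 121/ 66 127/ 22 126/  4 124/  7 127/  9 125/  9 124/  7 126/  3 126/ 32 123/ 61 116/ 45 178/ 65 199/ 71 194/ 71
188 117/ 41 120/ 46 117/ 33 123/ 11 126/  5 
[... 179 characters left out ...]
 115/ 20 100/ 40 101/ 40  94/ 34 145/ 72
194 106/ 44 109/ 44 108/ 46 113/ 36 123/ 14 126/  5 125/  9 123/  8 127/ 10 126/  8 126/  6 117/ 19 109/ 44 108/ 42 106/ 41 105/ 40
196 107/ 42 108/ 43 107/ 44  98/ 42 114/ 13 129/  6 126/  8 125/  8 125/  8 125/  8 127/  8 120/ 18 111/ 37 106/ 41 106/ 40 104/ 40
198 124/ 41 123/ 42 125/ 41 122/ 46 123/ 20 125/  5 127/  9 126/  9 127/  9 127/  9 127/  9 126/  6 125/ 25 122/ 46 115/ 39 179/ 65
200 127/ 44 126/ 45 128/ 43 128/ 49 116/ 30 121/  9 129/  8 129/  9 127/ 10 125/  8 126/  8 125/  6 123/ 19 119/ 40 119/ 41 112/ 37
202 115/ 38 118/ 41 107/ 37 111/ 42 124/ 34 127/ 13 125/  5 128/  8 127/  8 127/  9 127/ 10 126/  6 119/ 13 114/ 35 116/ 42 115/ 40
```

The clip's jaws centre at column ≈308.2 and the bar at ≈308.5, so it needs about +0.7 mm in x. Then I press in stages, watching the force.

```bash

python3 -m handwheel '[[0.0007,0,-0.002,0,0,0],[0.0007,0,-0.004,0,0,0],[0.0007,0,-0.005,0,0,0],[0.0007,0,-0.006,0,0,0],[0.0007,0,-0.007,0,0,0],[0.0007,0,-0.008,0,0,0],[0.0007,0,-0.009,0,0,0],[0.0007,0,-0.009,0,0,0]]' -0.8
python3 -m handwheel '[[0,0,-0.0005,0,0,0],[0,0,-0.001,0,0,0],[0,0,-0.0015,0,0,0],[0,0,-0.002,0,0,0],[0,0,-0.0025,0,0,0],[0,0,-0.003,0,0,0],[0,0,-0.0035,0,0,0],[0,0,-0.004,0,0,0]]' -0.8
python3 look.py
```

```text
time_s: 31.77
position: [0.5389, 0.0471, 0.0987]
tcp_rot: [[-0.998, -0.062, -0.0], [-0.062, 0.998, 0.0], [0.0, 0.0, -1.0]]
force: [0.3, -1.1, -0.5]
opening: 0.243
grasp_force: 30.0
time_s: 32.43
position: [0.5392, 0.047, 0.0951]
tcp_rot: [[-0.998, -0.062, 0.001], [-0.062, 0.998, -0.0], [-0.001, -0.0, -1.0]]
force: [0.1, 0.7, 1.8]
opening: 0.245
grasp_force: 30.0
tilt -0.0001263033348017489 z at handle 0.05327092433589074 x= 0.5396478842027327 + -0.06217158133901241 y; n 389 alu y [-0.135  -0.1238  0.2416  0.2431]
32.4833 [0.5392 0.047  0.0951] [-0.8526 -0.0676  0.5615]
```

```bash

python3 -m handwheel '[[0,0,-0.0005,0,0,0],[0,0,-0.001,0,0,0],[0,0,-0.0015,0,0,0],[0,0,-0.002,0,0,0],[0,0,-0.0025,0,0,0],[0,0,-0.003,0,0,0],[0,0,-0.0035,0,0,0],[0,0,-0.004,0,0,0]]' -0.8
python3 look.py
python3 -m handwheel '[[0,0,-0.0003,0,0,0],[0,0,-0.0006,0,0,0],[0,0,-0.0009,0,0,0],[0,0,-0.0012,0,0,0],[0,0,-0.0014,0,0,0],[0,0,-0.0016,0,0,0],[0,0,-0.0018,0,0,0],[0,0,-0.002,0,0,0]]' -0.8
python3 look.py
```

```text
time_s: 33.15
position: [0.539, 0.0471, 0.0907]
tcp_rot: [[-0.998, -0.062, -0.0], [-0.062, 0.998, 0.0], [0.0, 0.0, -1.0]]
force: [0.1, 0.1, 0.9]
opening: 0.243
grasp_force: 30.0
tilt -0.004290073656642134 z at handle 0.053322084680643915 x= 0.5397411726728963 + -0.06289748208020651 y; n 383 alu y [-0.1347 -0.1238  0.2417  0.2428]
33.2 [0.5389 0.0471 0.0906] [ 1.2936 -0.873   0.5242]
time_s: 33.87
position: [0.539, 0.0471, 0.089]
tcp_rot: [[-0.998, -0.062, 0.0], [-0.062, 0.998, -0.0], [-0.0, -0.0, -1.0]]
force: [0.1, 0.4, 0.5]
opening: 0.24
grasp_force: 30.0
tilt -0.0002913392808974134 z at handle 0.05317094347882624 x= 0.5398208915013796 + -0.0626644562811709 y; n 385 alu y [-0.1348 -0.124   0.2418  0.2425]
33.9167 [0.539  0.0471 0.0889] [0.0544 0.2426 1.3731]
```

```bash

python3 -m handwheel '[[0,0,-0.0002,0,0,0],[0,0,-0.0004,0,0,0],[0,0,-0.0006,0,0,0],[0,0,-0.0008,0,0,0],[0,0,-0.001,0,0,0],[0,0,-0.001,0,0,0],[0,0,-0.001,0,0,0],[0,0,-0.001,0,0,0]]' -0.8 | sed -n '2p;4p'
python3 -m handwheel '[[0,0,-0.0002,0,0,0],[0,0,-0.0004,0,0,0],[0,0,-0.0006,0,0,0],[0,0,-0.0008,0,0,0],[0,0,-0.001,0,0,0],[0,0,-0.001,0,0,0],[0,0,-0.001,0,0,0],[0,0,-0.001,0,0,0]]' -0.8 | sed -n '2p;4p'
python3 look.py pics/l7.png
```

```text
position: [0.5391, 0.047, 0.0881]
force: [0.2, -0.7, 4.2]
position: [0.5391, 0.0471, 0.0873]
force: [-0.7, 0.5, 6.6]
tilt -0.0003312864694849483 z at handle 0.0531112282050761 x= 0.5398081389618452 + -0.06336204323680832 y; n 385 alu y [-0.1348 -0.1241  0.2417  0.2432]
35.35 [0.5391 0.047  0.0873] [-1.1496 -0.1505  7.0631]
```

View pics/l7.png

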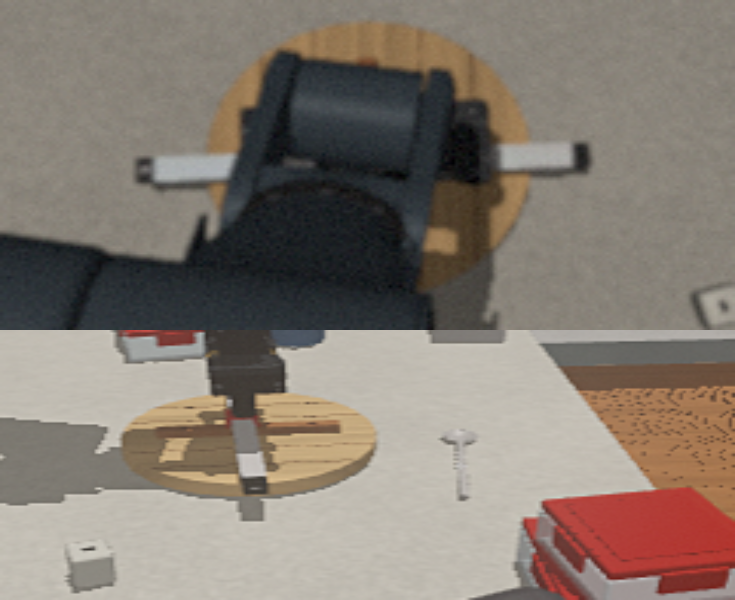

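```bash

python3 -m handwheel '[[0,0,-0.0002,0,0,0],[0,0,-0.0004,0,0,0],[0,0,-0.0006,0,0,0],[0,0,-0.0008,0,0,0],[0,0,-0.0008,0,0,0],[0,0,-0.0008,0,0,0],[0,0,-0.0008,0,0,0],[0,0,-0.0008,0,0,0]]' -0.8 | sed -n '2p;4p'
python3 -m handwheel '[[0,0,0,0,0,0],[0,0,0,0,0,0],[0,0,0,0,0,0],[0,0,0,0,0,0],[0,0,0,0,0,0],[0,0,0,0,0,0],[0,0,0,0,0,0],[0,0,0,0,0,0]]' -0.8 | sed -n '2p;4p'
python3 look.py
```

```text
position: [0.5391, 0.0471, 0.0869]
force: [-0.9, 0.5, 9.4]
position: [0.5391, 0.0471, 0.0869]
force: [-1.9, -0.5, 9.2]
tilt 0.0004757896476891852 z at handle 0.05319287682073786 x= 0.5397185361629228 + -0.06309995502480188 y; n 386 alu y [-0.1355 -0.1234  0.2416  0.2426]
36.7333 [0.5391 0.0471 0.0869] [-1.7469  0.009   9.5301]
```

Push is about 10 N with the clip origin ≈4.8 mm above the underside, which is home. I'll ease off slightly, open, and rise straight up.

```bash

python3 -m handwheel '[[0,0,0.0002,0,0,0],[0,0,0.0004,0,0,0],[0,0,0.0004,0,0,0],[0,0,0.0004,0,0,0],[0,0,0.0004,0,0,0],[0,0,0.0004,0,0,0],[0,0,0.0004,0,0,0],[0,0,0.0004,0,0,0]]' -0.8 | sed -n '2p;4p'
python3 -m handwheel '[[0,0,0,0,0,0],[0,0,0,0,0,0],[0,0,0,0,0,0],[0,0,0,0,0,0],[0,0,0,0,0,0],[0,0,0,0,0,0],[0,0,0,0,0,0],[0,0,0,0,0,0]]' 0
python3 look.py
python3 -m handwheel '[[0,0,0.004,0,0,0],[0,0,0.01,0,0,0],[0,0,0.02,0,0,0],[0,0,0.04,0,0,0],[0,0,0.07,0,0,0],[0,0,0.1,0,0,0],[0,0,0.13,0,0,0],[0,0,0.16,0,0,0]]' 0 | sed -n '2p;4p'
python3 -m handwheel '[[-0.03,0.03,0,0,0,0],[-0.06,0.06,0,0,0,0],[-0.09,0.09,0,0,0,0],[-0.11,0.12,0,0,0,0],[-0.11,0.15,0,0,0,0],[-0.11,0.18,0,0,0,0],[-0.11,0.21,0,0,0,0],[-0.11,0.24,0,0,0,0]]' 0 | sed -n '2p;4p'
python3 look.py
python3 - <<'E'
from h import *
np.set_printoptions(precision=4,suppress=True)
p,d=cams.capture("top");s,e=cams.capture("side")
for c,dd in(("top",d),("side",e)):
    Q=cloud(c,dd); k=(np.hypot(Q[...,0]-.536,Q[...,1]-.047)<.022)&(Q[...,2]>.062)&(Q[...,2]<.15); q=Q[k]
    print(c,k.sum(),q.mean(0) if k.any() else 0, np.percentile(q[:,2],[5,50,95]) if k.any() else 0)
cv2.imwrite("pics/l8.png",np.hstack([cv2.resize(s[160:215,280:335],(400,400),interpolation=2),cv2.resize(p[180:245,270:335],(400,400),interpolation=2)]))
E
```

```text
position: [0.5391, 0.0471, 0.087]
force: [-2.1, -0.0, 7.4]
time_s: 38.07
position: [0.539, 0.0471, 0.0864]
tcp_rot: [[-0.998, -0.062, -0.0], [-0.062, 0.998, 0.0], [0.0, 0.0, -1.0]]
force: [-0.4, -0.8, 0.1]
opening: 0.498
grasp_force: 0.0
tilt -0.002378795025690199 z at handle 0.05359260851204913 x= 0.5396350144004007 + -0.06288734915118771 y; n 392 alu y [-0.1348 -0.1233  0.2413  0.2427]
38.1167 [0.539  0.0471 0.0865] [-0.5528 -1.2672  0.4566]
position: [0.5387, 0.0471, 0.2491]
force: [0.6, -0.3, 0.1]
position: [0.4286, 0.2886, 0.248]
force: [0.7, -0.1, -0.5]
tilt -0.0016723336084721952 z at handle 0.05331485866808141 x= 0.5393912265514855 + -0.06287608535049598 y; n 923 alu y [-0.1349 -0.1232  0.2336  0.2427]
39.5 [0.4293 0.2934 0.2482] [0.6557 3.7097 0.7908]
top 62 [0.5351 0.0462 0.0877] [0.0627 0.0929 0.0972]
side 91 [0.5339 0.0409 0.0795] [0.0623 0.0799 0.0965]
```

View pics/l8.png

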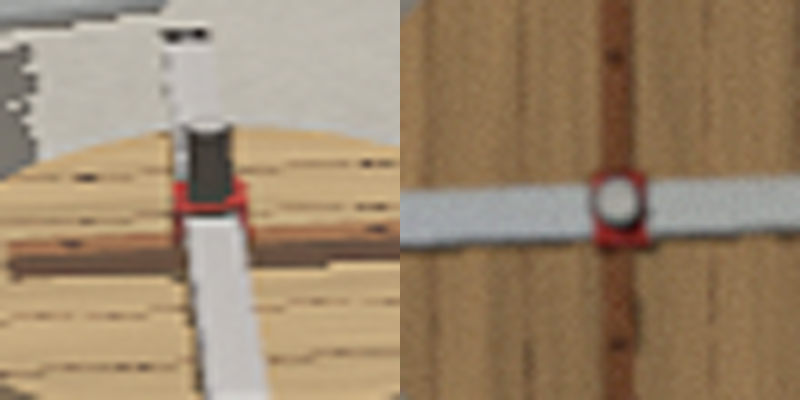

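The clip sits square on the bar right above the handle, its post centred on the handle in the top view. The bar is still level (tilt −0.002).

```bash

python3 -m handwheel '[[0,0,0,0,0,0],[0,0,0,0,0,0],[0,0,0,0,0,0],[0,0,0,0,0,0],[0,0,0,0,0,0],[0,0,0,0,0,0],[0,0,0,0,0,0],[0,0,0,0,0,0]]' 0 | head -1
python3 look.py; python3 -c "
from rig import bot; print(bot.hand_in())"
```

```text
time_s: 40.27
tilt -0.0005385291516927322 z at handle 0.05341401579731814 x= 0.5393565689317783 + -0.063447926825297 y; n 916 alu y [-0.1348 -0.123   0.2332  0.2427]
40.3167 [0.4291 0.2869 0.2465] [ 0.3703 -0.3257 -0.5367]
the job is handed in; nothing more can be done
None
```

I handed the job in at 40.3 s: the light bar balances level on the handle (tilt about 0.001 rad), and the red clip is pressed home right above it with about 10 N; the hand-in gave no verdict.

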